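# Unlatch the stone tray and hold it up level

## Robot

A 6-joint arm with a two-finger parallel gripper is mounted at the origin on the work surface. World frame = base frame: x ahead of the robot, y to its left, z up, the work surface at z = 0. Lengths are in m, angles in rad, forces in N, time in s.
With the tool pointing down it reaches from about 0.225 to 0.875 m from the base axis. Payload 3.4 kg.
Tool frame: the origin (TCP) lies on the centre line of the jaws, within the pads' length; the fingertips stand 11 mm ahead of it and the grasp point (between the pads) lies 8 mm behind it; z points along the fingers, y is the line along which they close (so a half turn about z gives the same grasp; the last joint's range is limited). The gripper opens to 85 mm and grips with 20 to 120 N. Pads are 22 mm wide; open, the fingers measure 114 mm over their backs; the gripper's body (76 mm by 85 mm) begins 54 mm behind the grasp point. The pads swing forward as they close: fully open they stand 13 mm farther back than shut.
Start: joints at [-1.259, 0.276, 1.505, -0, 1.361, -0.121], TCP at [0.241, -0.522, 0.242] pointing down, gripper open.
Joint ranges: [-2.89, 2.89], [-0.75, 2.08], [0.22, 2.7], [-1.18, 4.32], [0.11, 2.71], [-2.7, 2.7]. Speed limits (rad/s): [2.57, 2.57, 3.14, 3.14, 3.14, 3.14].

## Interface

Orientations are given as a unit quaternion [w, x, y, z].
In Python, from rig import manip, eyes, job gives the robot as it stands.
- The arm moves only by the tool drive_tool, never from a script. Its argument "rows" is a list of rows, each a list of 3 entries, a list of its own where there are three numbers: the turn, a rotation vector about the world's x, y, z in rad, then the shift along the world's x, y, z in cm, then the finger opening in cm, from 0 to 8.54. A call has 1 to 8 rows; each row shifts and turns the commanded pose from where the row before left it; what a row does not reach is not made up. A row lasts 1/8 s, in which the tool goes at most 62.5 mm and 10.7 degrees, less where a joint would pass 70% of its speed; a pose out of reach is approached as far as the arm can. A call is refused whole if a number of a shift passes 6.25 or a number of a turn 0.188, either way. A call with a gripper value outside its range is refused whole. The fingers move at their own pace and stop on an object; "force" is the grip in N (left out, the last holds). Time passes only in rows, so rows that do not move let the fingers close. It gives the time, the measured TCP pose, the force, the opening and the grip force at its end, in the units of the state.
- manip.get_state(): the state, without advancing time (a new reading comes with each control period).
- eyes.get_image(name): name is "scene" or "top" or "wrist"; returns the picture (384x512x3 uint8, red, green, blue); there is no depth.
- eyes.get_calibration(name): a dict with "camera_matrix" (3x3 intrinsics, pixels), "view" (4x4, takes a point from world to camera coordinates). Camera axes: x right, y up, looking along -z (the intrinsics and any distortion apply to the point x, -y, -z); pixel columns grow to the right and rows downward; lengths in m; the calibration is good to about 2 mm. The wrist camera is an equidistant fisheye: a pixel r from the principal point sees the ray r / f radians off the axis. A picture is of the moment at which its call begins: read the wrist's pose just before it. get_calibration takes no time and is no camera call; for the wrist camera it gives the pose at the moment of the call.
- job.sign_off(): hands the job in; it is judged then, once.
The state is a dict: "clock": time; "qpos": joint angles; "qd": joint speeds; "effort": joint torques, N m; "position": TCP position; "ee_rot": TCP orientation; "contact_force": force on the tool from outside, world axes, zero at the start; "moment": the same for the moment, N m; "width": finger opening in m; "gripper_force": force on a finger pad.
Only numpy, scipy, OpenCV 4.12 (cv2) and the standard library are available. Lean on these libraries where they do the work, as an engineer would, in place of code of your own. Each camera call takes 0.05 s, during which the arm holds its last target. There are 200 camera calls.

## Task

On the jeweller's bench, slide the red grip of the dock's latch outward, away from the tray, fully to its end stop, while the tray stays in its dock. Then take the light wooden tray by its handle, lift it straight out, keeping it level so that the stones stay in it, and hold it still and level with its underside about 15 cm above the bench. Finish while still holding it there, with the latch left open and the mug, the jar and the pliers left alone.

Things in the scene. Friction and masses are not known exactly. Their poses are not given: they have to be found in the camera images.
- dock: dark wooden dock fixed to the bench, place and yaw vary. Origin on the bench under the centre of the tray bay; x across the bay (136 mm), y along it (186 mm) to the latch, z up. Floor 8 mm thick; lip 10 mm wide, 20 mm above the bench, 3 mm of play round the tray. On its +y side an aluminium latch track 50 (x) by 112 (y) by 30 mm high, centre at y = 149 mm, green stripes beside the open grip's place
- latch (a joint): latch slide in m: 0 shut, 0.040 open at its end stop; grows as the grip moves along the dock's +y, away from the tray; starts at 0 to 0.006. Dry friction about 2 N, no spring, stays where left. Its steel tongue (30 mm wide, 5 mm thick, 2 mm above the tray's rim) overlaps the +y rim by 15 mm when shut, clear of the tray from about 0.018 on, and keeps the tray from being lifted
- latch_grip (a point): top centre of the red latch grip, an upright block 16 mm (dock's x) by 24 mm (dock's y) and 30 mm high. This point is 71 mm above the bench; the steel plate under the grip is 41 mm above the bench. At joint 0 it lies at (0, 127) mm in the dock's x, y. Axes as the dock's.
- tray: light wooden open tray, 110 mm (x) by 160 mm (y) by 26 mm high, walls and floor 5 mm thick, in four compartments, about 0.3 kg (0.2 to 0.4), standing in the dock on its floor with its axes along the dock's. Origin at the centre of its underside (8 mm above the bench when docked), z up.
- tray_handle (a point): centre of the tray's dark wooden handle bar, right above the tray's origin by 68 mm (76 mm above the bench when docked). The bar is 16 mm thick (tray's x), 100 mm long (tray's y), 20 mm high, carried by two brass posts at 40 mm either side of the centre. Axes as the tray's.
- stone_a: blue domed stone (cabochon), 29 mm across, 12 mm high, 14 g, lying loose in the -x, -y compartment of the tray; origin at the centre of its flat underside
- stone_b: amber domed stone (cabochon), 29 mm across, 12 mm high, 14 g, lying loose in the +x, -y compartment of the tray; origin at the centre of its flat underside
- stone_c: green domed stone (cabochon), 29 mm across, 12 mm high, 14 g, lying loose in the +x, +y compartment of the tray; origin at the centre of its flat underside
- mug: blue ceramic mug with a handle, 82 mm across, 90 mm high, bystander; origin at the centre of its underside
- jar: amber glass jar with a white cap, 60 mm across, 75 mm high, bystander; origin at the centre of its underside
- pliers: small pliers with blue handles lying flat, about 145 mm long (x), 65 mm wide, 12 mm high, bystander; origin on the bench near the pivot

How it is judged:
On the way, in this order (a step that is already met when the one before it is completed fails the run):
1. the latch is slid open (0.034 m or more) with the tray still seated in its dock (value of joint latch above 0.034 m and z of tray in the frame of dock below 0.014 m), for 0.2 s.
2. the tray is held up level by the fingers, its underside 0.12 to 0.18 m above the bench (height (world z) of tray between 0.12 and 0.18 m and angle between tray's own z axis and vertical below 0.1 rad and contact force between the fingers and tray above 1 N), for 0.3 s.
At the end, for the whole second after the job is handed in: The fingers hold the tray with its underside 0.12 to 0.18 m above the bench, tilted less than 0.1 rad, still (under 0.02 m/s and 0.15 rad/s), touching neither the dock, its latch nor a bystander, all three stones inside it, and the latch stands at 0.034 m or more (all of step 2 and linear speed of tray below 0.02 m/s and angular speed of tray below 0.15 rad/s and contact force between tray and dock below 0.1 N and value of joint latch above 0.034 m and contact force between tray and mug below 0.1 N and contact force between tray and jar below 0.1 N and contact force between tray and pliers below 0.1 N and x of stone_a in the frame of tray between -0.053 and 0.053 m and y of stone_a in the frame of tray between -0.078 and 0.078 m and z of stone_a in the frame of tray between -0.005 and 0.03 m and x of stone_b in the frame of tray between -0.053 and 0.053 m and y of stone_b in the frame of tray between -0.078 and 0.078 m and z of stone_b in the frame of tray between -0.005 and 0.03 m and x of stone_c in the frame of tray between -0.053 and 0.053 m and y of stone_c in the frame of tray between -0.078 and 0.078 m and z of stone_c in the frame of tray between -0.005 and 0.03 m); the arm keeps its last pose, push and grip.
It fails at once if the tray is tipped by more than 0.25 rad (angle between tray's own z axis and vertical above 0.25 rad).
It fails at once if the mug is moved by more than 20 mm (distance of mug from where it was at the start of the episode above 0.02 m).
It fails at once if the jar is moved by more than 20 mm (distance of jar from where it was at the start of the episode above 0.02 m).
It fails at once if the pliers is moved by more than 20 mm (distance of pliers from where it was at the start of the episode above 0.02 m).
It also fails if it takes over 48 s, if anything falls off the work surface, if the arm or the gripper's body presses on something with over 40 N, if the wrist force passes 120 N, or if a joint passes its speed limit or range.

## Working session

There is one attempt and no reset: what is moved stays moved. The work goes in short steps, Python scripts to look and compute and a tool call to move; the robot and the scene stay as the last step left them, time stands still between calls to the robot, and variables do not carry over. Pictures are saved under pics/ and viewed, at most 10 in all, crops included, and the job is handed in when it is done.

Besides the shell and the picture viewer there is one more tool, called after "Emit:" in YAML: its name, and indented under it one key for each argument. drive_tool: Moves the arm, as the interface text tells. Its arguments: {"type":"object","properties":{"rows":{"type":"array"},"force":{"type":"number"}},"required":["rows"]}

```bash
mkdir -p pics; cat > h.py <<'E'
import numpy as np,cv2
from rig import manip,eyes,job
def save(n,f):
    im=eyes.get_image(n); cv2.imwrite('pics/'+f,im[:,:,::-1]); return im
def ray(cal,u,v,fish=False):
    K=np.array(cal['camera_matrix']);V=np.array(cal['view'])
    a=(u-K[0,2])/K[0,0];b=(v-K[1,2])/K[1,1]
    if fish:
        r=np.hypot(a,b);s=np.sin(r)/max(r,1e-9);d=np.array([a*s,-b*s,-np.cos(r)])
    else: d=np.array([a,-b,-1.])
    R=V[:3,:3];o=-R.T@V[:3,3];d=R.T@d
    return o,d/np.linalg.norm(d)
def tri(rs):
    A=sum(np.eye(3)-np.outer(d,d) for o,d in rs);B=sum((np.eye(3)-np.outer(d,d))@o for o,d in rs)
    return np.linalg.solve(A,B)
def onz(o,d,z): return o+d*(z-o[2])/d[2]
E
python3 - <<'E'
from h import *
a=save('top','top.png');b=save('scene','scene.png')
for n in('top','scene'):
    print(n,eyes.get_calibration(n))
print(manip.get_state())
E
```

```text
top {'camera_matrix': array([[351.25403528,   0.        , 254.30264444],
       [  0.        , 351.25403528, 196.08123165],
       [  0.        ,   0.        ,   1.        ]]), 'view': array([[ 0.02932593, -0.99929793, -0.02331605, -0.02124978],
       [ 0.99655634,  0.02741963,  0.07825365, -0.54549555],
       [-0.0775594 , -0.02553062,  0.99666079, -0.95318706],
       [ 0.        ,  0.        ,  0.        ,  1.        ]])}
scene {'camera_matrix': array([[373.62698826,   0.        , 256.43153566],
       [  0.        , 373.62698826, 192.80204224],
       [  0.        ,   0.        ,   1.        ]]), 'view': array([[-0.33410726,  0.94252309, -0.00475097,  0.19807226],
       [-0.77388951, -0.27144544,  0.57219962,  0.37129658],
       [ 0.53802172,  0.19485277,  0.82010062, -1.45772213],
       [ 0.        ,  0.        ,  0.        ,  1.        ]])}
{'clock': 0.1, 'qpos': array([-1.25899022e+00,  2.76518359e-01,  1.50602300e+00,  1.74181286e-05,
        1.36070236e+00, -1.20982489e-01]), 'qd': array([-0.00059761, -0.00170242, -0.00217739, -0.00030702,  0.00100172,
       -0.00074264]), 'effort': array([ 1.08774839e-03, -4.17702055e+01, -2.46405548e+01, -1.50414712e-04,
        5.77979677e-03, -4.49894586e-06]), 'position': array([ 0.24102425, -0.52153742,  0.24152728]), 'ee_rot': array([-8.22588734e-04,  9.76678033e-01,  2.14707564e-01, -7.01687389e-05]), 'contact_force': array([-0.33472068,  0.84791359,  0.22809861]), 'moment': array([ 0.02644367, -0.00568426,  0.03527526]), 'gripper_force': 0.0, 'width': 0.08515908366994407}
```

View pics/top.png

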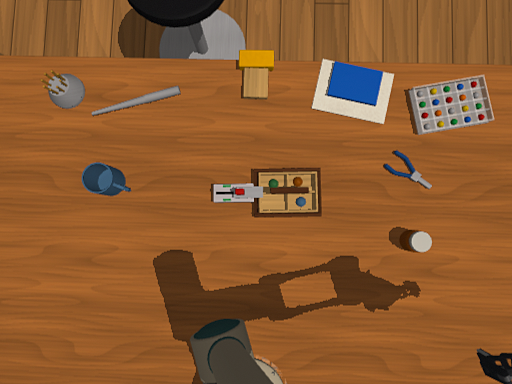

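View pics/scene.png

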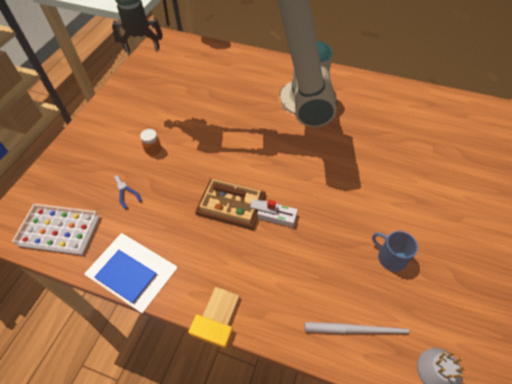

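The top view shows the tray at about (288,192), the grip at (239,192) and the latch track to its left, which is world +y. The mug is at (103,180), the pliers at (408,170) and the jar at (418,241). In the scene view the grip is at about (271,204).

```bash
python3 - <<'E'
from h import *
def red(im,box):
    h=cv2.cvtColor(im,cv2.COLOR_RGB2HSV);m=((h[...,0]<4)|(h[...,0]>174))&(h[...,1]>170)&(h[...,2]>100)
    k=np.zeros_like(m);k[box[1]:box[3],box[0]:box[2]]=1;v,u=np.nonzero(m&k);return u.mean(),v.mean(),len(u)
t=cv2.imread('pics/top.png')[...,::-1].copy();s=cv2.imread('pics/scene.png')[...,::-1].copy()
ct,cs=eyes.get_calibration('top'),eyes.get_calibration('scene')
rt=red(t,(205,170,270,210));rs=red(s,(250,190,300,225));print(rt,rs)
print('grip',tri([ray(ct,*rt[:2]),ray(cs,*rs[:2])]))
for p in[(262,189),(309,190)]: print('bar',onz(*ray(ct,*p),.086))
for p in[(252,168),(321,168),(321,216),(252,216)]: print('dock corner',onz(*ray(ct,*p),.02))
for p in[(103,180),(418,241),(408,170)]: print('by',onz(*ray(ct,*p),.03))
a=cv2.resize(t[150:230,200:335],None,fx=5,fy=5,interpolation=cv2.INTER_CUBIC);cv2.imwrite('pics/c.png',a[...,::-1])
E
```

```text
(np.float64(239.04166666666666), np.float64(191.29166666666666), 48) (np.float64(270.962962962963), np.float64(202.85185185185185), 27)
grip [0.55440928 0.03310341 0.06497038]
bar [ 0.559778   -0.02680395  0.086     ]
bar [ 0.56046458 -0.14818604  0.086     ]
dock corner [0.62448568 0.00303562 0.02      ]
dock corner [ 0.62940555 -0.18895378  0.02      ]
dock corner [ 0.49604498 -0.19089263  0.02      ]
dock corner [ 0.49056744 -0.00096322  0.02      ]
by [0.57851998 0.41692767 0.03      ]
by [ 0.43606671 -0.45016887  0.03      ]
by [ 0.62831826 -0.42440406  0.03      ]
```

View pics/c.png

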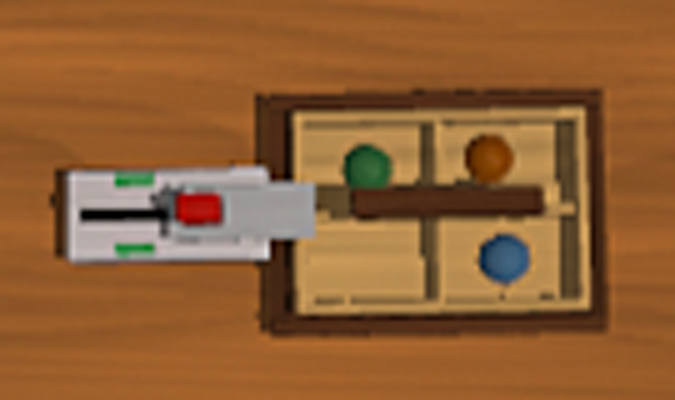

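Emit:
drive_tool:
  rows:
    - [[0,0,0.0728],[1.97,3.47,0],8.5]
    - [[0,0,0.0728],[1.97,3.47,0],8.5]
    - [[0,0,0.0728],[1.97,3.47,0],8.5]
    - [[0,0,0.0728],[1.97,3.47,0],8.5]
    - [[0,0,0.0728],[1.97,3.47,0],8.5]
    - [[0,0,0.0728],[1.97,3.47,0],8.5]
    - [[0,0,0.0728],[1.97,3.47,0],8.5]
    - [[0,0,0.0728],[1.97,3.47,0],8.5]

```text
clock: 1.1
position: [0.3991, -0.2431, 0.242]
ee_rot: [-0.0, 0.873, 0.487, -0.0]
contact_force: [0.2, 1.0, -0.5]
width: 0.0854
gripper_force: 0.0
```

Emit:
drive_tool:
  rows:
    - [[0,0,0.0728],[1.97,3.47,-1],8.5]
    - [[0,0,0.0728],[1.97,3.47,-1],8.5]
    - [[0,0,0.0728],[1.97,3.47,-1],8.5]
    - [[0,0,0.0728],[1.97,3.47,-1],8.5]
    - [[0,0,0.0728],[1.97,3.47,-1],8.5]
    - [[0,0,0.0728],[1.97,3.47,-1],8.5]
    - [[0,0,0.0728],[1.97,3.47,-1],8.5]
    - [[0,0,0.0728],[1.97,3.47,-1],8.5]

```text
clock: 2.1
position: [0.5566, 0.0344, 0.1616]
ee_rot: [-0.0, 0.697, 0.717, -0.0]
contact_force: [0.9, -1.2, 0.1]
width: 0.0853
gripper_force: 0.0
```

Emit:
drive_tool:
  rows:
    - [[0,0,0],[0,0,0],8.5]
    - [[0,0,0],[0,0,0],8.5]

```text
clock: 2.35
position: [0.5558, 0.0329, 0.162]
ee_rot: [-0.0, 0.698, 0.717, -0.001]
contact_force: [-0.3, 0.2, -0.1]
width: 0.085
gripper_force: 0.0
```

```bash
python3 - <<'E'
from h import *
import pickle
c=eyes.get_calibration('wrist');save('wrist','w1.png');pickle.dump(c,open('w1.pkl','wb'))
s=manip.get_state();print(s['position'],s['ee_rot'],s['qpos']);print(c)
E
```

```text
[0.55580654 0.03249916 0.16226963] [-4.90029898e-05  6.97817845e-01  7.16275123e-01 -4.47371167e-04] [-6.61752575e-02  3.05676865e-01  1.67040781e+00 -6.71384268e-04
  1.16616325e+00 -9.20140204e-02]
{'camera_matrix': array([[297.31863964,   0.        , 254.36012023],
       [  0.        , 297.31863964, 183.64612641],
       [  0.        ,   0.        ,   1.        ]]), 'view': array([[ 9.99658027e-01,  2.61465449e-02, -4.33195569e-04,
        -5.56480832e-01],
       [-2.52491630e-02,  9.60772689e-01, -2.76185301e-01,
        -2.27407231e-03],
       [-6.80508890e-03,  2.76101791e-01,  9.61104309e-01,
        -3.07261204e-01],
       [ 0.00000000e+00,  0.00000000e+00,  0.00000000e+00,
         1.00000000e+00]])}
```

View pics/w1.png

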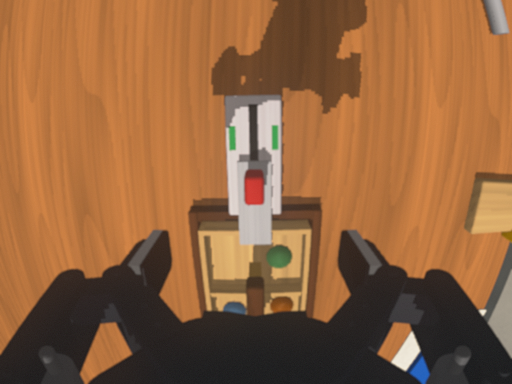

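The wrist view shows the grip centred at column 255, from row 170 to 204. The dock appears upright in the picture, so the yaw matches. I'll go lower and take a second view for its height.

Emit:
drive_tool:
  rows:
    - [[0,0,0],[0,0,-1.5],8.5]
    - [[0,0,0],[0,0,-1.5],8.5]
    - [[0,0,0],[0,0,-1.5],8.5]
    - [[0,0,0],[0,0,-1],8.5]
    - [[0,0,0],[0,0,0],8.5]
    - [[0,0,0],[0,0,0],8.5]

```text
clock: 3.15
position: [0.5568, 0.0332, 0.1076]
ee_rot: [0.0, 0.698, 0.717, 0.0]
contact_force: [0.1, -0.4, 0.1]
width: 0.0854
gripper_force: 0.0
```

```bash
python3 - <<'E'
from h import *
import pickle
c2=eyes.get_calibration('wrist');i2=save('wrist','w2.png');c1=pickle.load(open('w1.pkl','rb'))
i1=cv2.imread('pics/w1.png')[...,::-1].copy()
R={}
for k,i,c in((1,i1,c1),(2,i2,c2)):
    h=cv2.cvtColor(i,cv2.COLOR_RGB2HSV);m=((h[...,0]<5)|(h[...,0]>174))&(h[...,1]>150)&(h[...,2]>70);m[:140]=0;m[240:]=0;m[:,:225]=0;m[:,290:]=0
    rows=[(r,np.nonzero(m[r])[0].min(),np.nonzero(m[r])[0].max(),int(i[r][m[r]][:,0].mean())) for r in range(384) if m[r].sum()>4]
    print(k,rows); R[k]=rows
    V=c['view'];print('cam',-V[:3,:3].T@V[:3,3])
s=manip.get_state();print(s['position'])
x=cv2.resize(np.hstack([i1[90:330,190:330],i2[90:330,190:330]]),None,fx=2.4,fy=2.4);cv2.imwrite('pics/c2.png',x[...,::-1])
E
```

```text
1 [(176, np.int64(247), np.int64(260), 113), (177, np.int64(246), np.int64(261), 130), (178, np.int64(246), np.int64(262), 150), (179, np.int64(245), np.int64(262), 169), (180, np.int64(245), np.int64(262), 185), (181, np.int64(245), np.int64(262), 193), (182, np.int64(245), np.int64(262), 195), (183, np.int64(245), np.int64(262), 196), (184, np.int64(245), np.int64(262), 196), (185, np.int64(245), np.int64(262), 197), (186, np.int64(245), np.int64(262), 197), (187, np.int64(245), np.int64(262), 198), (188, np.int64(245), np.int64(262), 198), (189, np.int64(245), np.int64(262), 198), (190, np.int64(245), np.int64(262), 198), (191, np.int64(245), np.int64(262), 198), (192, np.int64(245), np.int64(262), 199), (193, np.int64(245), np.int64(262), 199), (194, np.int64(245), np.int64(262), 200), (195, np.int64(245), np.int64(262), 200), (196, np.int64(245), np.int64(262), 200), (197, np.int64(245), np.int64(262), 201), (198, np.int64(245), np.int64(262), 201), (199, np.int64(245), np.int64(262), 201), (200, np.int64(246), np.int64(262), 203), (201, np.int64(246), np.int64(262), 203), (202,
[... 964 characters left out ...]
9, np.int64(241), np.int64(263), 205), (220, np.int64(241), np.int64(263), 205), (221, np.int64(241), np.int64(263), 205), (222, np.int64(241), np.int64(263), 205), (223, np.int64(241), np.int64(263), 205), (224, np.int64(241), np.int64(263), 206), (225, np.int64(241), np.int64(263), 206), (226, np.int64(241), np.int64(263), 206), (227, np.int64(241), np.int64(263), 206), (228, np.int64(241), np.int64(263), 206), (229, np.int64(241), np.int64(263), 206), (230, np.int64(241), np.int64(263), 206), (231, np.int64(241), np.int64(262), 208), (232, np.int64(242), np.int64(262), 207), (233, np.int64(243), np.int64(260), 204)]
cam [0.55484746 0.1018079  0.2400375 ]
[0.55684847 0.03321103 0.10777044]
```

View pics/c2.png

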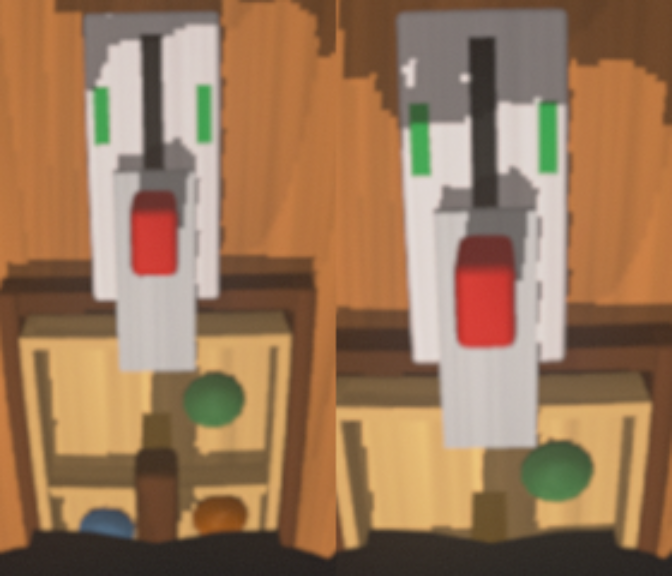

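The top face of the grip is the bright part: rows 178.5–203.7, column 253.8 in the first view; rows 202.5–233.5, column 252.2 in the second.

```bash
python3 - <<'E'
from h import *
import pickle
c2=eyes.get_calibration('wrist');c1=pickle.load(open('w1.pkl','rb'));ct,cs=eyes.get_calibration('top'),eyes.get_calibration('scene')
for n,a,b in(('far edge',(254,178.7),(252.3,202.7)),('near edge',(254,203.8),(252.3,233.6))):
    r=[ray(c1,*a,True),ray(c2,*b,True)];print(n,tri(r),[onz(*q,.071) for q in r])
# bar top centre, top view, tray walls in w1
e1=onz(*ray(ct,270.4,190.2),.086);e2=onz(*ray(ct,308.6,190.2),.086);print('bar',e1,e2,(e1+e2)/2)
# bar near end in w1 crop (col 155/2.4+190,row 450/2.4+90)
print('bar +y end w1',onz(*ray(c1,190+157/2.4,90+450/2.4,True),.086))
# yaw of track from w1: slot/edges
for u,v in((86,20),(94,298),(219,20),(218,298)): print(onz(*ray(c1,190+u/2.4,90+v/2.4,True),.03))
E
```

```text
far edge [0.55546237 0.0416417  0.07198798] [array([0.55533934, 0.04137772, 0.071     ]), array([0.55559473, 0.04128609, 0.071     ])]
near edge [0.55597882 0.02069448 0.0711792 ] [array([0.55587463, 0.02063065, 0.071     ]), array([0.55608566, 0.0206073 , 0.071     ])]
bar [ 0.55724545 -0.04862596  0.086     ] [ 0.55991792 -0.14716578  0.086     ] [ 0.55858168 -0.09789587  0.086     ]
bar +y end w1 [ 0.55862413 -0.03958736  0.086     ]
[0.52887993 0.1030225  0.03      ]
[ 0.53264826 -0.00548894  0.03      ]
[0.57761609 0.10427133 0.03      ]
[ 0.58220612 -0.00419198  0.03      ]
```

Grip top measured at (0.556, 0.0315, 0.0715), which agrees with the 71 mm in the text. Descending onto it and gripping across x.

Emit:
drive_tool:
  rows:
    - [[0,0,0.006],[-0.1,-0.15,-1.2],8.5]
    - [[0,0,0],[0,0,-1.2],8.5]
    - [[0,0,0],[0,0,-1.2],8.5]
    - [[0,0,0],[0,0,-1.1],8.5]
    - [[0,0,0],[0,0,0],4]
    - [[0,0,0],[0,0,0],1]
    - [[0,0,0],[0,0,0],1]
    - [[0,0,0],[0,0,0],1]
  force: 30

```text
clock: 4.2
position: [0.5553, 0.0317, 0.061]
ee_rot: [0.0, 0.695, 0.719, 0.0]
contact_force: [-0.3, 0.7, -1.0]
width: 0.0151
gripper_force: 32.6
```

Emit:
drive_tool:
  rows:
    - [[0,0,0],[0,0,0],1]
    - [[0,0,0],[0,0,0],1]
    - [[0,0,0],[0,0,0],1]
    - [[0,0,0],[0,0,0],1]

```text
clock: 4.7
position: [0.5553, 0.0317, 0.0609]
ee_rot: [0.0, 0.695, 0.719, 0.0]
contact_force: [-2.5, -0.4, 5.7]
width: 0.0151
gripper_force: 33.7
```

Emit:
drive_tool:
  rows:
    - [[0,0,0],[-0.014,0.4,0],1]
    - [[0,0,0],[-0.014,0.4,0],1]
    - [[0,0,0],[-0.014,0.4,0],1]
    - [[0,0,0],[-0.014,0.4,0],1]
    - [[0,0,0],[-0.014,0.4,0],1]
    - [[0,0,0],[-0.014,0.4,0],1]
    - [[0,0,0],[-0.014,0.4,0],1]
    - [[0,0,0],[-0.014,0.4,0],1]

```text
clock: 5.7
position: [0.554, 0.0631, 0.0609]
ee_rot: [0.0, 0.695, 0.719, -0.001]
contact_force: [-3.2, -1.9, 6.4]
width: 0.0153
gripper_force: 33.8
```

Emit:
drive_tool:
  rows:
    - [[0,0,0],[0,0.2,0],1]
    - [[0,0,0],[-0.01,0.2,0],1]
    - [[0,0,0],[0,0,0],1]

```text
clock: 6.08
position: [0.5538, 0.0673, 0.0609]
ee_rot: [0.0, 0.695, 0.719, -0.0]
contact_force: [-3.2, -1.0, 7.4]
width: 0.0154
gripper_force: 33.8
```

Emit:
drive_tool:
  rows:
    - [[0,0,0],[0,0.2,0],1]
    - [[0,0,0],[0,0,0],1]

```text
clock: 6.32
position: [0.5536, 0.0693, 0.0609]
ee_rot: [0.0, 0.695, 0.719, -0.001]
contact_force: [-2.8, -1.7, 6.8]
width: 0.0155
gripper_force: 33.8
```

Emit:
drive_tool:
  rows:
    - [[0,0,0],[0,0.15,0],1]
    - [[0,0,0],[0,0,0],1]

```text
clock: 6.58
position: [0.5537, 0.0694, 0.0609]
ee_rot: [0.001, 0.695, 0.719, -0.001]
contact_force: [-3.7, -6.0, 6.5]
width: 0.015
gripper_force: 33.8
```

Emit:
drive_tool:
  rows:
    - [[0,0,0],[0,0.15,0],1]
    - [[0,0,0],[0,0,0],1]

```text
clock: 6.82
position: [0.5537, 0.0695, 0.0609]
ee_rot: [0.002, 0.694, 0.719, -0.002]
contact_force: [-3.1, -10.4, 6.2]
width: 0.0154
gripper_force: 33.7
```

```bash
python3 - <<'E'
from h import *
i=save('wrist','w3.png');x=cv2.resize(i[90:330,170:340],None,fx=2.4,fy=2.4);cv2.imwrite('pics/c3.png',x[...,::-1])
E
```

```text
(no output)
```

View pics/c3.png

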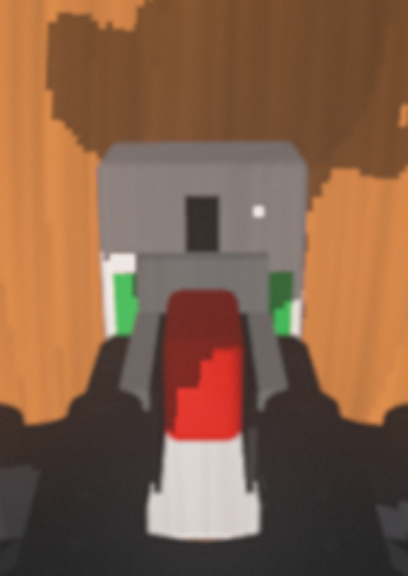

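The tongue is clear, the grip sits beside the green stripes, and the force builds at the end stop after 38 mm of travel. I'll relieve the push, release, rise and go over the handle.

Emit:
drive_tool:
  rows:
    - [[0,0,0],[0,-0.25,0],1]
    - [[0,0,0],[0,0,0],3]
    - [[0,0,0],[0,0,0],6]
    - [[0,0,0],[0,0,0],8.5]
    - [[0,0,0],[0,0,1],8.5]
    - [[0,0,0],[0,0,2.5],8.5]
    - [[0,0,0],[0,0,3.5],8.5]
    - [[0,0,0],[0,0,3],8.5]

```text
clock: 7.88
position: [0.5545, 0.0703, 0.1622]
ee_rot: [0.001, 0.695, 0.719, 0.001]
contact_force: [0.7, -0.3, 0.5]
width: 0.085
gripper_force: 0.0
```

Emit:
drive_tool:
  rows:
    - [[0,0,0],[0.08,-1.5,0],8.5]
    - [[0,0,0],[0.09,-3,0],8.5]
    - [[0,0,0],[0.09,-4,0],8.5]
    - [[0,0,0],[0.09,-4,0],8.5]
    - [[0,0,0],[0.09,-3,0],8.5]
    - [[0,0,0],[0.06,-1.2,0],8.5]
    - [[0,0,0],[0,0,0],8.5]
    - [[0,0,0],[0,0,0],8.5]

```text
clock: 8.88
position: [0.5589, -0.0958, 0.1601]
ee_rot: [-0.001, 0.695, 0.719, 0.0]
contact_force: [0.0, -0.1, -0.1]
width: 0.0851
gripper_force: 0.0
```

```bash
python3 - <<'E'
from h import *
import pickle
c=eyes.get_calibration('wrist');i=save('wrist','w4.png');pickle.dump(c,open('w4.pkl','wb'));print(manip.get_state()['position'])
E
```

```text
[ 0.55893379 -0.09567633  0.16015532]
```

View pics/w4.png

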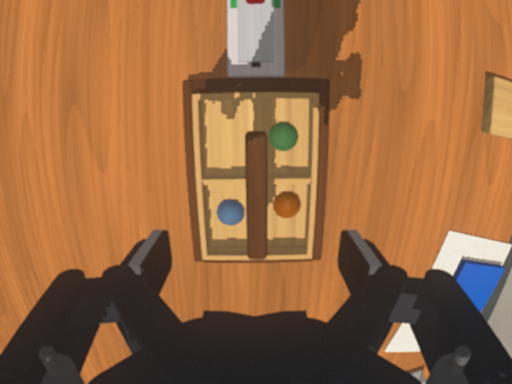

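The open latch is at the top, and the tray is seated with all three stones in it. The bar runs from about (257,137) to (257,258).

```bash
python3 - <<'E'
from h import *
import pickle
c=pickle.load(open('w4.pkl','rb'));ct=eyes.get_calibration('top')
for a,b in(((256.5,138.5),(270.4,190.2)),((257,257.5),(308.6,190.2))):
    print(tri([ray(c,*a,True),ray(ct,*b)]),onz(*ray(c,*a,True),.086))
g=cv2.imread('pics/w4.png')[...,2].astype(int);print(g[125:150,256],g[250:265,256])
E
```

```text
[ 0.55708542 -0.04960658  0.10607115] [ 0.55906857 -0.05355354  0.086     ]
[ 0.56138288 -0.14749476  0.08524578] [ 0.56273973 -0.14736233  0.086     ]
[128 128 128 128 126 114  90  74  74  76  77  82  98 110 114 115 113 114
 114 113 114 113 114 112 113] [107 108 107 106 107 107 105 109 125 138 129 116 138 167 179]
```

Emit:
drive_tool:
  rows:
    - [[0,0,0],[0.1,-0.28,-1],8.5]
    - [[0,0,0],[0,0,-2],8.5]
    - [[0,0,0],[0,0,-2.5],8.5]
    - [[0,0,0],[0,0,-2],8.5]
    - [[0,0,0],[0,0,-1.2],8.5]
    - [[0,0,0],[0,0,-0.5],8.5]
    - [[0,0,0],[0,0,0],4]
    - [[0,0,0],[0,0,0],2.5]
  force: 70

```text
clock: 9.93
position: [0.5607, -0.0997, 0.069]
ee_rot: [0.001, 0.695, 0.719, 0.0]
contact_force: [0.5, -0.2, -0.1]
width: 0.0511
gripper_force: 0.0
```

Emit:
drive_tool:
  rows:
    - [[0,0,0],[0,0,0],2]
    - [[0,0,0],[0,0,0],1]
    - [[0,0,0],[0,0,0],1]
    - [[0,0,0],[0,0,0],1]
    - [[0,0,0],[0,0,0],1]

```text
clock: 10.55
position: [0.5606, -0.0997, 0.069]
ee_rot: [0.001, 0.695, 0.719, 0.0]
contact_force: [-0.7, -0.3, 5.4]
width: 0.0146
gripper_force: 69.7
```

Gripped at 14.6 mm with 70 N. Lifting slowly at first.

Emit:
drive_tool:
  rows:
    - [[0,0,0],[0,0,0.1],1]
    - [[0,0,0],[0,0,0.2],1]
    - [[0,0,0],[0,0,0.4],1]
    - [[0,0,0],[0,0,0.5],1]
    - [[0,0,0],[0,0,0.5],1]
    - [[0,0,0],[0,0,0.5],1]
    - [[0,0,0],[0,0,0.5],1]
    - [[0,0,0],[0,0,0.3],1]

```text
clock: 11.55
position: [0.5603, -0.0996, 0.0988]
ee_rot: [0.0, 0.695, 0.719, 0.0]
contact_force: [-1.1, 0.2, -3.0]
width: 0.0147
gripper_force: 68.4
```

```bash
python3 - <<'E'
from h import *
i=save('wrist','w5.png');print(manip.get_state()['moment'],manip.get_state()['contact_force'])
E
```

```text
[-0.00797675  0.03024707  0.0117302 ] [-0.62312464 -0.15007922 -2.90800379]
```

View pics/w5.png

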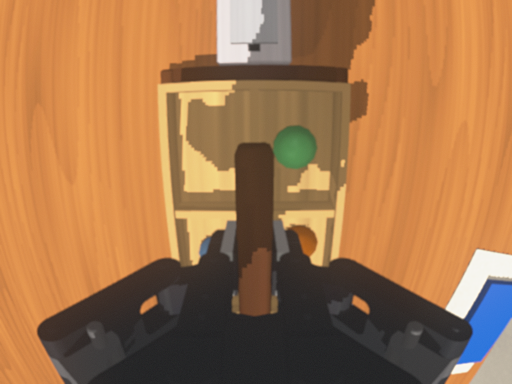

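The tray is clear of the lip and level, and the stones are in place: green (295,147), amber (303,240), blue (205,245). The latch remains open. Continuing up another 11.2 cm.

Emit:
drive_tool:
  rows:
    - [[0,0,0],[0,0,0.6],1]
    - [[0,0,0],[0,0,1],1]
    - [[0,0,0],[0,0,1.2],1]
    - [[0,0,0],[0,0,1.2],1]
    - [[0,0,0],[0,0,1.2],1]
    - [[0,0,0],[0,0,1.2],1]
    - [[0,0,0],[0,0,1.2],1]
    - [[0,0,0],[0,0,1.2],1]

```text
clock: 12.6
position: [0.5601, -0.0996, 0.1871]
ee_rot: [0.0, 0.695, 0.719, 0.0]
contact_force: [-0.7, 0.6, -3.1]
width: 0.0152
gripper_force: 68.4
```

Emit:
drive_tool:
  rows:
    - [[0,0,0],[0,0,1],1]
    - [[0,0,0],[0,0,0.8],1]
    - [[0,0,0],[0,0,0.5],1]
    - [[0,0,0],[0,0,0.2],1]
    - [[0,0,0],[0,0,0],1]
    - [[0,0,0],[0,0,0],1]
    - [[0,0,0],[0,0,0],1]
    - [[0,0,0],[0,0,0],1]

```text
clock: 13.6
position: [0.5601, -0.0996, 0.2112]
ee_rot: [-0.0, 0.695, 0.719, -0.0]
contact_force: [0.1, -0.6, -3.7]
width: 0.0149
gripper_force: 68.4
```

Emit:
drive_tool:
  rows:
    - [[0,0,0],[0,0,0],1]
    - [[0,0,0],[0,0,0],1]
    - [[0,0,0],[0,0,0],1]
    - [[0,0,0],[0,0,0],1]

```text
clock: 14.1
position: [0.5601, -0.0996, 0.2113]
ee_rot: [0.0, 0.695, 0.719, 0.0]
contact_force: [-1.3, 0.7, -4.5]
width: 0.0149
gripper_force: 68.4
```

```bash
python3 - <<'E'
from h import *
a=save('wrist','w6.png');b=save('scene','s6.png');cv2.imwrite('pics/c6.png',cv2.resize(np.hstack([a[:330,130:380],b[130:295,160:365].repeat(2,0).repeat(2,1)[:330]]),None,fx=1.2,fy=1.2)[...,::-1])
E
```

```text
(no output)
```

View pics/c6.png

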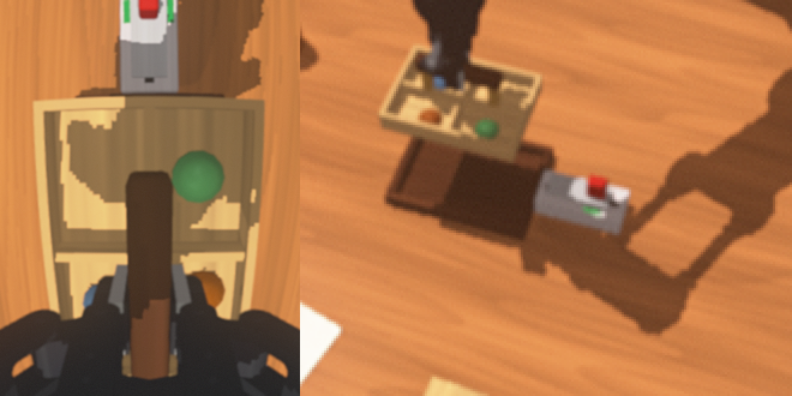

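The tray is held level and still, with its underside at about 0.15 m. All three stones are in it and the red grip stands between the green stripes (open).

```bash
python3 -c "
from rig import job
print(job.sign_off())"
```

```text
the job is handed in; nothing more can be done
None
```

I slid the latch open to its end stop, then lifted the tray out and handed the job in with the gripper holding it level at about 15 cm, all three stones inside; the arm stayed away from the mug, jar and pliers, and the verdict was not shown to me.

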